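Put two spacer posts into the nests of their length

TASK

Two square brass spacer posts, one short and one long, lie loose on the bench in front of two grey two-bay trays. Sort them by length: lay each post flat in the empty bay of the tray that already holds a post of the same length, pointing the same way as that post.

Things in the scene. Friction and masses are not known exactly. Their poses are not given: they have to be found in the camera images.
- post_short: Loose square brass spacer post, 40 mm long, 16 x 16 mm in section, lying flat on the worktop (about 60 g), with thin dark lines near its ends; the other loose post is alike but 75 mm long. Origin at its centre (8 mm above what it lies on); its x axis runs along its length (either way is the same), z up. A lamp head hangs at the front right of the bench, between the robot's start and the posts: rise to 0.5 m first, then cross.
- post_long: Loose square brass spacer post, 75 mm long, 16 x 16 mm in section, lying flat on the worktop (about 110 g), with thin dark lines near its ends; the other loose post is alike but 40 mm long. Origin at its centre (8 mm above what it lies on); its x axis runs along its length (either way is the same), z up.
- nest_short_bay (a point): Floor centre of the empty bay of the short nest, a fixed grey tray (72 x 96 x 9 mm) with two bays: the other holds a fixed 40 mm post. Empty bay: 64 mm long inside along x, 42 mm wide along y; floor 4 mm above the worktop, walls 4 mm thick, rising 5 mm over the floor. The fixed post runs parallel, its centre line 46 mm off at -y, its top 20 mm above the worktop. z up. Trays may swap left and right.
- nest_long_bay (a point): Floor centre of the empty bay of the long nest, a fixed grey tray (107 x 96 x 9 mm) with two bays: the other holds a fixed 75 mm post. Empty bay: 99 mm long inside along x, 42 mm wide along y; floor 4 mm above the worktop, walls 4 mm thick, rising 5 mm over the floor. The fixed post runs parallel, its centre line 46 mm off at -y, its top 20 mm above the worktop. z up. Trays may swap left and right.
Mind the look-alikes: they are no part of the job. What is shaped like the post_short but blue is not meant.

How it is judged:
By the outcome, as a careful person would: the job done as asked, in the order asked, and still so for the second after the job is handed in, with the robot touching nothing.
It also fails if it takes over 54 s, if anything falls off the work surface, if the arm or the gripper's body presses on something with over 40 N, if the wrist force passes 120 N, or if a joint passes its speed limit or range.

ROBOT

A 6-joint arm with a two-finger parallel gripper is mounted at the origin on a cart in front of the work surface, level with it; the furniture and walls round the work are solid. World frame = base frame: x ahead of the robot, y to its left, z up, the work surface at z = 0. Lengths are in mm, angles in rad, forces in N, time in s.
With the tool pointing down it reaches from about 275 to 1000 mm from the base axis. Payload 8.4 kg.
Tool frame: the origin (TCP) lies at the very end of the fingers, on their centre line; the grasp point (between the pads) lies 19 mm behind it; z points along the fingers, y is the direction in which the jaws open and shut (so a half turn about z gives the same grasp; the last joint's range is limited). The gripper opens to 85 mm and grips with 20 to 120 N. Pads are 22 mm wide; open, the fingers measure 114 mm over their backs; the gripper's body (76 mm by 85 mm) begins 54 mm behind the grasp point. The pads swing forward as they close: fully open they stand 13 mm farther back than shut.
Start: joints at [-1.312, 0.353, 1.633, -0, 1.155, -0.002], TCP at [161.157, -603.868, 231.281] pointing down, gripper open.
Joint ranges: [-2.63, 2.63], [-0.92, 2.1], [0.06, 2.66], [-1.3, 4.44], [0, 2.69], [-3.02, 3.02]. Speed limits (rad/s): [2.22, 2.22, 2.79, 3.14, 3.14, 3.14].

INTERFACE

Orientations are given as [roll, pitch, yaw] about the fixed x, y, z axes, in that order (R = Rz(yaw) Ry(pitch) Rx(roll)).
In Python, from rig import r gives the robot as it stands.
- The arm moves only by the tool jog_arm, never from a script. Its argument "increments" is text: rows parted by semicolons, each of 7 numbers parted by spaces: the shift along the tool's x, y, z in cm, then the turn, a rotation vector about the tool's x, y, z in rad, then the opening, from -1 (shut) to 1 (fully open). A call has exactly 8 rows; each row shifts and turns the commanded pose from where the row before left it, along the tool's axes as they then stand; what a row does not reach is not made up. A row lasts 1/10 s, in which the tool goes at most 50 mm and 8.59 degrees, less where a joint would pass 70% of its speed; a pose out of reach is approached as far as the arm can. A call with a gripper value outside its range is refused whole. The fingers move at their own pace and stop on an object; "squeeze" is the grip in N (left out, the last holds). Time passes only in rows, so rows that do not move let the fingers close, or fill a call up. It gives the time, the measured TCP pose, the force and the opening at its end, in the units of the state.
- r.sense(): the state, without advancing time (a new reading comes with each control period).
- r.grab_frame(name): name is "scene" or "top" or "wrist"; returns the picture (420x560x3 uint8, red, green, blue); there is no depth.
- r.camera_info(name): a dict with "K" (3x3 intrinsics, pixels), "dist_coeffs" ([k1, k2, p1, p2, k3] as OpenCV has them; the pictures are not rectified), "rvec" (rotation vector, rad) and "tvec" (3), from world to camera coordinates, as OpenCV has them. Camera axes: x right, y down, z forward; pixel columns grow to the right and rows downward; lengths in mm; the calibration is good to about 2 mm. A picture is of the moment at which its call begins: read the wrist's pose just before it. camera_info takes no time and is no camera call; for the wrist camera it gives the pose at the moment of the call.
- r.sign_off(): hands the job in, once; it reports no verdict.
The state is a dict: "clock": time; "qpos": joint angles; "qvel": joint speeds; "joint_efforts": joint torques, N m; "eef_pos": TCP position; "tcp_rot": TCP orientation; "contact_force": force on the tool from outside, world axes, zero at the start; "wrist_torque": the same for the moment, N m; "opening": opening from 0.0 (shut) to 1.0 (fully open).
Only numpy, scipy, OpenCV 4.12 (cv2) and the standard library are available. Lean on these libraries where they do the work, as an engineer would, in place of code of your own. Each camera call takes 0.05 s, during which the arm holds its last target.

## Working session

There is one attempt and no reset: what is moved stays moved. The work goes in short steps, Python scripts to look and compute and a tool call to move; the robot and the scene stay as the last step left them, time stands still between calls to the robot, and variables do not carry over. Pictures are saved under pics/ and viewed, and the job is handed in when it is done.

Besides the shell and the picture viewer there is one more tool, called as name(argument=value, ...), one argument or row to a line, values as JSON. jog_arm: Moves the arm, as the interface text tells. Its arguments: {"type":"object","properties":{"increments":{"type":"string"},"squeeze":{"type":"number"}},"required":["increments"]}

```bash
mkdir -p pics; ls; python3 - <<'E'
from rig import r
import cv2,numpy as np
s=r.sense(); print(s)
for n in ("top","scene"):
    im=r.grab_frame(n); cv2.imwrite(f"pics/{n}0.png",cv2.cvtColor(im,cv2.COLOR_RGB2BGR)); c=r.camera_info(n); print(n,c)
E
```

```text
pics
{'clock': 0.0, 'qpos': array([-1.31239434e+00,  3.53631598e-01,  1.63414795e+00,  2.04881543e-05,
        1.15520146e+00, -2.36080332e-03]), 'qvel': array([-8.57061091e-05, -3.58589695e-04,  6.12090338e-04, -8.61580703e-04,
        1.48473527e-03,  4.46196376e-04]), 'joint_efforts': array([ 3.88947810e-03, -6.05239105e+01, -3.42066908e+01,  3.36583998e-04,
        9.46433516e-03,  6.34487023e-06]), 'eef_pos': array([ 161.04224815, -603.39522457,  230.56610745]), 'tcp_rot': array([-3.14020434e+00, -2.20102121e-05,  2.60754486e-01]), 'contact_force': array([ 0.01230908, -0.22627583,  0.05208259]), 'wrist_torque': array([-0.02434689,  0.03134729, -0.06816662]), 'opening': 0.9989523337188965}
top {'K': array([[452.315897  ,   0.        , 282.28017997],
       [  0.        , 452.315897  , 211.58401521],
       [  0.        ,   0.        ,   1.        ]]), 'dist_coeffs': array([-0.09412756,  0.        ,  0.        ,  0.        ,  0.        ]), 'rvec': array([ 2.17074125, -2.16607645,  0.14259459]), 'tvec': array([-54.86068765, 565.07635472, 831.81724535])}
scene {'K': array([[526.99101834,   0.        , 288.97389742],
       [  0.        , 526.99101834, 212.25503441],
       [  0.        ,   0.        ,   1.        ]]), 'dist_coeffs': array([-0.05714276,  0.        ,  0.        ,  0.        ,  0.        ]), 'rvec': array([ 2.07048607, -0.71405687,  0.41400127]), 'tvec': array([-458.35211503,  190.2497779 ,  593.18124051])}
```

View pics/top0.png

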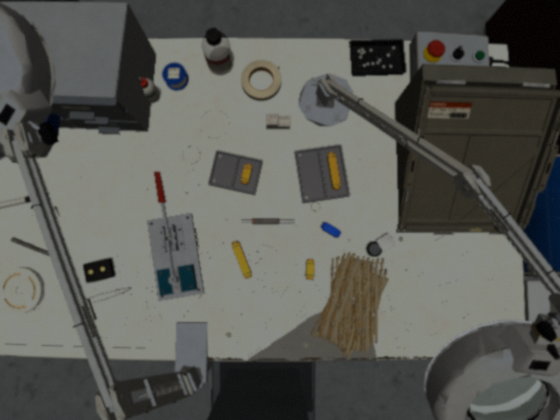

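View pics/scene0.png

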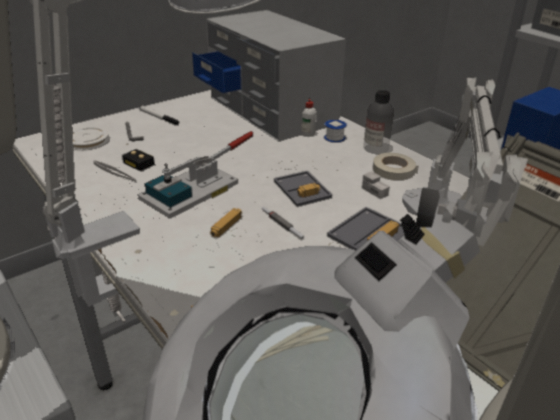

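The top view shows these candidates:
- **Loose long post:** brass, about (241,259).
- **Loose short post:** brass, about (310,269).
- **Blue look-alike:** (330,229), not meant.
- **Fixed tray posts:** short at (246,174), long at (334,171).
- **Trays:** short (236,173), long (322,173).

I choose the brass pair at (310,269) and (241,259). Next I'll take a close crop and measure.

```bash
cat > h.py <<'E'
import cv2,numpy as np
from scipy.spatial.transform import Rotation as Ro
def cam(c): return c["K"],c["dist_coeffs"],cv2.Rodrigues(np.array(c["rvec"],float))[0],np.array(c["tvec"],float)
def unproj(c,uv,z):
    K,d,R,t=cam(c); uv=np.asarray(uv,float).reshape(-1,1,2)
    n=cv2.undistortPoints(uv,K,d).reshape(-1,2); rays=np.c_[n,np.ones(len(n))]@R; o=-R.T@t
    return o+rays*((z-o[2])/rays[:,2])[:,None]
def proj(c,P):
    return cv2.projectPoints(np.asarray(P,float).reshape(-1,1,3),np.array(c["rvec"],float),np.array(c["tvec"],float),c["K"],c["dist_coeffs"])[0].reshape(-1,2)
def posts(c,im,ztop,roi=None,amin=40):
    hsv=cv2.cvtColor(im,cv2.COLOR_RGB2HSV)
    m=cv2.inRange(hsv,(12,120,70),(32,255,255)); m=cv2.morphologyEx(m,cv2.MORPH_CLOSE,np.ones((3,3)))
    n,l,st,ce=cv2.connectedComponentsWithStats(m); out=[]
    for i in range(1,n):
        if st[i,4]<amin: continue
        ys,xs=np.where(l==i); P=unproj(c,np.c_[xs,ys],ztop)[:,:2].astype(np.float32)
        (cx,cy),(w,h),a=cv2.minAreaRect(P); 
        if w<h: w,h=h,w; a+=90
        out.append((ce[i].round(1),st[i,4],np.round([cx,cy],1),np.round([w,h],1),round((a+90)%180-90,1)))
    return out
E
python3 - <<'E'
from h import *
from rig import r
c=r.camera_info("top"); im=cv2.cvtColor(cv2.imread("pics/top0.png"),cv2.COLOR_BGR2RGB)
K,d,R,t=cam(c); print("cam pos",-R.T@t, "base px",proj(c,[0,0,0]))
for o in posts(c,im,16): print(*o)
# tray corners approx
print(unproj(c,[[236,173],[322,173],[330,229]],5).round(0))
print(cam(r.camera_info("scene"))[2].T@-cam(r.camera_info("scene"))[3])
cw=r.camera_info("wrist"); print("wrist campos",-cam(cw)[2].T@cam(cw)[3], cw)
crop=im[130:300,190:380]; cv2.imwrite("pics/crop0.png",cv2.cvtColor(cv2.resize(crop,None,fx=4,fy=3.5,interpolation=cv2.INTER_CUBIC),cv2.COLOR_RGB2BGR))
E
```

```text
cam pos [464.71439467 -40.82462013 892.53279668] base px [[253.75672516 505.38146033]]
[429.9  56.1] 116 [ 896.5 -363.2] [37.7 24.8] 54.1
[333.7 170.5] 317 [ 649.7 -155.5] [75.7 17.4] 8.5
[246.  173.5] 164 [642.6  17.7] [40.7 16.8] -13.1
[241.2 259.2] 282 [474.6  25.3] [73.4 14.7] 22.4
[309.7 268.8] 136 [ 456.9 -106.5] [36.5 13.5] -0.3
[344.4 281.4] 99 [ 434.3 -175.1] [86.3  8.5] -19.9
[354.1 308.4] 59 [ 383.1 -192.3] [35.   8.8] -5.1
[325.5 312.8] 72 [ 374.  -136.7] [48.7  7.3] -19.0
[355.7 330.4] 55 [ 339.9 -195.4] [44.  7.] -9.7
[[ 646.   38.    5.]
 [ 646. -133.    5.]
 [ 534. -148.    5.]]
[ 105.06247656 -581.31350646  499.18143661]
wrist campos [ 225.07623465 -585.60071502  373.82546961] {'K': array([[372.97926091,   0.        , 284.02827236],
       [  0.        , 372.97926091, 205.78377278],
       [  0.        ,   0.        ,   1.        ]]), 'dist_coeffs': array([-0.01748866,  0.        ,  0.        ,  0.        ,  0.        ]), 'rvec': array([-2.31519417,  1.7786405 ,  0.24221219]), 'tvec': array([-623.26872327,  -35.22866981,  378.98288877])}
```

View pics/crop0.png

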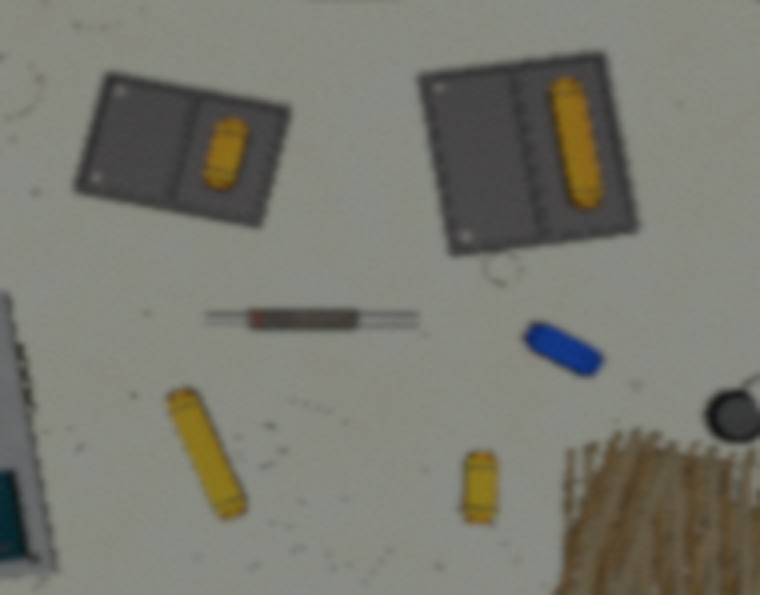

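The crop confirms the identification: two yellow brass posts, the blue one to be ignored, and the empty bays on the +y (left) side of both fixed posts. Before crossing I'll estimate the lamp's height and work out the targets.

```bash
python3 - <<'E'
from h import *
from rig import r
ct=r.camera_info("top"); cs=r.camera_info("scene")
def tri(a,b):
    P=[]
    for c,uv in((ct,a),(cs,b)):
        K,d,R,t=cam(c); P.append((np.c_[R,t],cv2.undistortPoints(np.array([[uv]],float),K,d).reshape(2,1)))
    X=cv2.triangulatePoints(P[0][0],P[1][0],P[0][1],P[1][1]); X=(X[:3]/X[3]).ravel(); return X.round(),proj(ct,X).round(),proj(cs,X).round()
print("elbow?",tri((478,178),(487,88)))
for z in(200,300,400): print(z,unproj(ct,[[490,380],[430,385],[478,178],[545,335]],z).round().tolist(), )
# head in scene: ring centre ~ (305,370)
for z in (150,200,250,300,350): print(z,unproj(cs,[[305,370],[175,330],[455,330]],z).round().tolist())
K,d,R,t=cam(ct)
for n,yaw,p in(("short",-13.1,(642.6,17.7)),("long",8.5,(649.7,-155.5))):
    a=np.radians(yaw); print(n,np.array(p)+46*np.array([-np.sin(a),np.cos(a)]))
E
```

```text
elbow? (array([ 580., -313.,  315.]), array([[480., 176.]]), array([[484.,  89.]]))
200 [[286.0, -371.0, 200.0], [281.0, -276.0, 200.0], [601.0, -364.0, 200.0], [352.0, -464.0, 200.0]]
300 [[311.0, -324.0, 300.0], [308.0, -242.0, 300.0], [581.0, -317.0, 300.0], [368.0, -403.0, 300.0]]
400 [[337.0, -276.0, 400.0], [334.0, -208.0, 400.0], [561.0, -270.0, 400.0], [384.0, -342.0, 400.0]]
150 [[302.0, -371.0, 150.0], [239.0, -266.0, 150.0], [439.0, -420.0, 150.0]]
200 [[274.0, -401.0, 200.0], [220.0, -311.0, 200.0], [391.0, -443.0, 200.0]]
250 [[246.0, -431.0, 250.0], [201.0, -356.0, 250.0], [344.0, -466.0, 250.0]]
300 [[218.0, -461.0, 300.0], [182.0, -402.0, 300.0], [296.0, -489.0, 300.0]]
350 [[189.0, -491.0, 350.0], [162.0, -447.0, 350.0], [248.0, -512.0, 350.0]]
short [653.02596014  62.50289449]
long [ 642.90076709 -110.00527029]
```

jog_arm(
  increments="0 0 -3.4 0 0 0 1; 0 0 -3.4 0 0 0 1; 0 0 -3.4 0 0 0 0; 0 0 -3.4 0 0 0 0; 0 0 -3.4 0 0 0 0; 0 0 -3.4 0 0 0 0; 0 0 -3.4 0 0 0 0; 0 0 -3.4 0 0 0 0",
  squeeze=40,
)

```text
clock: 0.9
eef_pos: [161.1, -603.5, 504.3]
tcp_rot: [-3.141, 0.0, 0.261]
contact_force: [1.0, -0.5, 0.1]
opening: 0.502
```

```bash
cat >> h.py <<'E'
def plan(p,yaw,tp,tyaw,n,g):
    p=np.array(p,float); tp=np.array(tp,float); rows=[]; dy=(tyaw-yaw)/n; dz=round(-dy,4); y=yaw
    for i in range(n):
        step=(tp-p)/(n-i); R=np.array([[np.cos(y),np.sin(y),0],[np.sin(y),-np.cos(y),0],[0,0,-1]])
        s=np.round(R.T@step/10,2); p=p+R@s*10; y-=dz
        rows.append("%g %g %g 0 0 %g %g"%(*s,dz,g))
    print("; ".join(rows)); print("end",p.round(1),round(y,4))
E
python3 - <<'E'
from h import *
plan([161.1,-603.5,503],.261,[457,-106.5,500],0.0,16,0)
E
```

```text
2.59 -2.52 0.02 0 0 0.0163 0; 2.55 -2.57 0.02 0 0 0.0163 0; 2.5 -2.61 0.02 0 0 0.0163 0; 2.46 -2.65 0.02 0 0 0.0163 0; 2.42 -2.69 0.02 0 0 0.0163 0; 2.37 -2.73 0.02 0 0 0.0163 0; 2.33 -2.76 0.02 0 0 0.0163 0; 2.28 -2.8 0.02 0 0 0.0163 0; 2.24 -2.84 0.02 0 0 0.0163 0; 2.19 -2.87 0.02 0 0 0.0163 0; 2.15 -2.91 0.02 0 0 0.0163 0; 2.1 -2.94 0.02 0 0 0.0163 0; 2.05 -2.98 0.02 0 0 0.0163 0; 2 -3.01 0.01 0 0 0.0163 0; 1.95 -3.05 0.02 0 0 0.0163 0; 1.9 -3.07 0.01 0 0 0.0163 0
end [ 457.  -106.5  500. ] 0.0002
```

jog_arm(
  increments="2.59 -2.52 0.02 0 0 0.0163 0; 2.55 -2.57 0.02 0 0 0.0163 0; 2.5 -2.61 0.02 0 0 0.0163 0; 2.46 -2.65 0.02 0 0 0.0163 0; 2.42 -2.69 0.02 0 0 0.0163 0; 2.37 -2.73 0.02 0 0 0.0163 0; 2.33 -2.76 0.02 0 0 0.0163 0; 2.28 -2.8 0.02 0 0 0.0163 0",
)

```text
clock: 1.7
eef_pos: [309.4, -353.9, 501.4]
tcp_rot: [-3.141, 0.0, 0.13]
contact_force: [0.3, -0.0, -0.2]
opening: 0.497
```

jog_arm(
  increments="2.24 -2.84 0.02 0 0 0.0163 0; 2.19 -2.87 0.02 0 0 0.0163 0; 2.15 -2.91 0.02 0 0 0.0163 0; 2.1 -2.94 0.02 0 0 0.0163 0; 2.05 -2.98 0.02 0 0 0.0163 0; 2 -3.01 0.01 0 0 0.0163 0; 1.95 -3.05 0.02 0 0 0.0163 0; 1.9 -3.07 0.01 0 0 0.0163 0",
)

```text
clock: 2.5
eef_pos: [457.5, -105.5, 500.1]
tcp_rot: [-3.142, 0.0, -0.001]
contact_force: [0.1, -0.4, -0.2]
opening: 0.503
```

```bash
python3 - <<'E'
from h import *
from rig import r
s=r.sense(); c=r.camera_info("wrist"); im=r.grab_frame("wrist"); cv2.imwrite("pics/w1.png",cv2.cvtColor(im,cv2.COLOR_RGB2BGR))
print(s["eef_pos"],s["tcp_rot"],s["qpos"])
for z in(16,20):
  for o in posts(c,im,z,amin=60):
    if .8<o[1]/250: print(z,*o)
E
```

```text
[ 457.5009465  -105.48888502  500.05362802] [-3.14157807e+00  3.54519306e-04 -6.14346902e-04] [-2.29762133e-01 -4.89146173e-02  1.53942110e+00 -6.65381903e-05
  1.65143474e+00  1.34164319e+00]
16 [317.   21.7] 463 [ 644.3 -155.8] [65.3 15.9] 9.1
16 [204.5  24.1] 281 [641.8  18.1] [39.3 17.1] -13.0
16 [205.7 133.7] 397 [474.  25.] [72.1 15.7] 22.0
20 [317.   21.7] 463 [ 643.5 -155.4] [64.8 15.8] 9.1
20 [204.5  24.1] 281 [641.1  17.3] [39. 17.] -13.0
20 [205.7 133.7] 397 [474.3  24.2] [71.6 15.6] 22.0
```

View pics/w1.png

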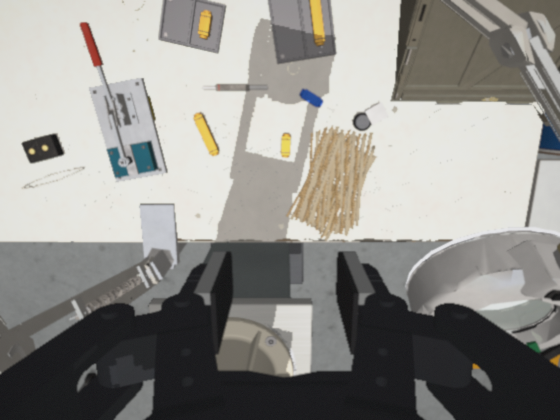

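The wrist view agrees with the top view to about 1 mm: long post at (206,134), short post at (286,145), and the tray posts at the upper edge. I'll descend to about 150 mm for a closer look at the short post.

jog_arm(
  increments="0 0.1 4.3 0 0 0 0; 0 0 4.3 0 0 0 0; 0 0 4.4 0 0 0 0; 0 0 4.4 0 0 0 0; 0 0 4.4 0 0 0 0; 0 0 4.4 0 0 0 0; 0 0 4.4 0 0 0 0; 0 0 4.4 0 0 0 0",
)

```text
clock: 3.35
eef_pos: [456.8, -107.9, 148.7]
tcp_rot: [3.142, -0.0, -0.0]
contact_force: [0.0, 0.0, -0.6]
opening: 0.501
```

```bash
python3 - <<'E'
from h import *
from rig import r
s=r.sense(); c=r.camera_info("wrist"); im=r.grab_frame("wrist"); cv2.imwrite("pics/w2.png",cv2.cvtColor(im,cv2.COLOR_RGB2BGR))
print(s["eef_pos"],s["tcp_rot"])
for o in posts(c,im,16,amin=300): print(*o)
E
```

```text
[ 456.84117213 -107.92663331  148.69863878] [ 3.14153489e+00 -3.31756220e-04 -3.76647521e-05]
[109.7 168.5] 2490 [474.9  23. ] [73.  20.7] 22.3
[283.7 193.4] 924 [ 456.7 -106.8] [39.1 14.8] -2.2
```

View pics/w2.png

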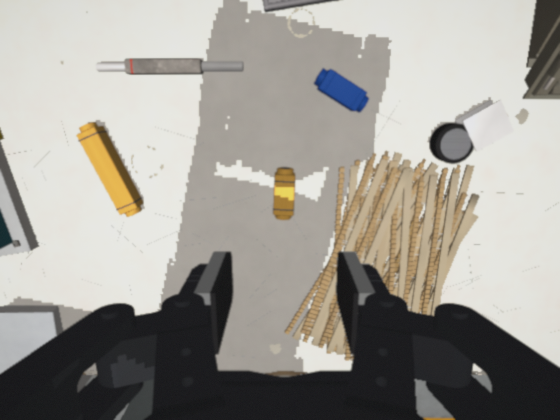

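Short post: (456.7,-106.8), yaw ≈ -2°, at pixel (284,193). The sticks lie clear at y < -145, so I'll descend with the jaws narrowed to about 28 mm.

jog_arm(
  increments="0 -0.1 1.5 0 0 0.03 -0.34; 0 0 2.2 0 0 0 -0.34; 0 0 2.4 0 0 0 -0.34; 0 0 2.4 0 0 0 -0.34; 0 0 2.4 0 0 0 -0.34; 0 0 2 0 0 0 -0.34; 0 0 0.8 0 0 0 -0.34; 0 0 0.5 0 0 0 -0.34",
)

```text
clock: 4.2
eef_pos: [457.3, -107.0, 8.3]
tcp_rot: [-3.141, 0.0, -0.03]
contact_force: [0.3, 0.3, 0.7]
opening: 0.332
```

jog_arm(
  increments="0 0 0 0 0 0 -0.34; 0 0 0 0 0 0 -1; 0 0 0 0 0 0 -1; 0 0 0 0 0 0 -1; 0 0 0 0 0 0 -1; 0 0 0 0 0 0 -1; 0 0 0 0 0 0 -1; 0 0 0 0 0 0 -1",
  squeeze=40,
)

```text
clock: 5.0
eef_pos: [457.8, -107.1, 9.2]
tcp_rot: [3.141, -0.001, -0.03]
contact_force: [-0.3, 0.7, 8.2]
opening: 0.168
```

jog_arm(
  increments="0 0 -0.5 0 0 0 -1; 0 0 -1 0 0 0 -1; 0 0 -1.5 0 0 0 -1; 0 0 -2 0 0 0 -1; 0 0 -2 0 0 0 -1; 0 0 -1.5 0 0 0 -1; 0 0 -1 0 0 0 -1; 0 0 -0.5 0 0 0 -1",
)

```text
clock: 5.8
eef_pos: [457.6, -107.1, 109.6]
tcp_rot: [3.141, -0.002, -0.03]
contact_force: [0.6, 0.3, 0.0]
opening: 0.17
```

```bash
python3 - <<'E'
from h import *
from rig import r
s=r.sense(); c=r.camera_info("wrist"); im=r.grab_frame("wrist"); cv2.imwrite("pics/w3.png",cv2.cvtColor(im,cv2.COLOR_RGB2BGR))
c2=r.camera_info("top"); im2=r.grab_frame("top"); cv2.imwrite("pics/t3.png",cv2.cvtColor(im2,cv2.COLOR_RGB2BGR))
print(s["eef_pos"],s["tcp_rot"],s["opening"],s["contact_force"])
for o in posts(c,im,s["eef_pos"][2]+11,amin=100): print(*o)
E
```

```text
[ 457.62050645 -107.06819757  109.59331482] [ 3.14125329e+00 -1.67229652e-03 -2.99814689e-02] 0.16993754939023428 [0.63183626 0.33903901 0.02487639]
[ 84.8 185.5] 3465 [496.5 -35.3] [40.9 12.3] 22.6
[284.  273.7] 3336 [ 459.5 -106.4] [40.3 15.2] -1.7
```

View pics/w3.png

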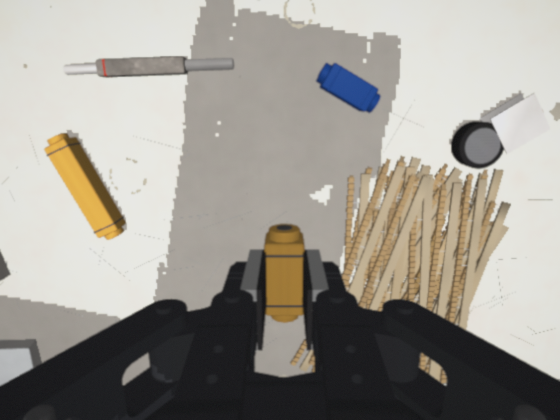

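View pics/t3.png

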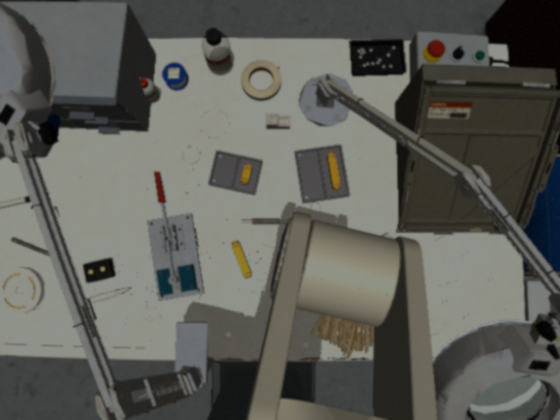

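The short post is held level, seen at (284,274) in the wrist view. Now I'll carry it above the short tray's empty bay.

```bash
python3 - <<'E'
from h import *
plan([457.6,-107.1,109.6],-.03,[651,62.5,150],-.229,8,-1)
E
```

```text
2.35 -2.19 -0.51 0 0 0.0249 -1; 2.3 -2.25 -0.5 0 0 0.0249 -1; 2.24 -2.31 -0.51 0 0 0.0249 -1; 2.18 -2.36 -0.5 0 0 0.0249 -1; 2.12 -2.41 -0.51 0 0 0.0249 -1; 2.06 -2.47 -0.5 0 0 0.0249 -1; 2.01 -2.52 -0.51 0 0 0.0249 -1; 1.94 -2.56 -0.5 0 0 0.0249 -1
end [651.   62.5 150. ] -0.2292
```

jog_arm(
  increments="2.35 -2.19 -0.51 0 0 0.0249 -1; 2.3 -2.25 -0.5 0 0 0.0249 -1; 2.24 -2.31 -0.51 0 0 0.0249 -1; 2.18 -2.36 -0.5 0 0 0.0249 -1; 2.12 -2.41 -0.51 0 0 0.0249 -1; 2.06 -2.47 -0.5 0 0 0.0249 -1; 2.01 -2.52 -0.51 0 0 0.0249 -1; 1.94 -2.56 -0.5 0 0 0.0249 -1",
)

```text
clock: 6.7
eef_pos: [650.8, 63.6, 147.5]
tcp_rot: [3.141, 0.002, -0.23]
contact_force: [0.5, -0.2, -0.7]
opening: 0.168
```

jog_arm(
  increments="0 0 0 0 0 0 -1; 0 0 0 0 0 0 -1; 0 0 0 0 0 0 -1; 0 0 0.5 0 0 0 -1; 0 0 1 0 0 0 -1; 0 0 1 0 0 0 -1; 0 0 1 0 0 0 -1; 0 0 0.5 0 0 0 -1",
)

```text
clock: 7.5
eef_pos: [649.7, 62.4, 107.0]
tcp_rot: [3.141, 0.002, -0.229]
contact_force: [-1.0, -0.5, -0.6]
opening: 0.171
```

```bash
python3 - <<'E'
from h import *
from rig import r
s=r.sense(); c=r.camera_info("wrist"); im=r.grab_frame("wrist"); cv2.imwrite("pics/w4.png",cv2.cvtColor(im,cv2.COLOR_RGB2BGR))
print(s["eef_pos"],s["tcp_rot"],s["opening"],s["contact_force"])
for z in(20,s["eef_pos"][2]+8):
  print(z)
  for o in posts(c,im,z,amin=100): print(*o)
E
```

```text
[649.72403341  62.38349816 106.95179011] [ 3.14096928e+00  1.88990528e-03 -2.29361956e-01] 0.1712202593251422 [-0.99994302 -0.48171784 -0.62969047]
20
[353.5 202.8] 1503 [643.5  18.6] [39.8 17.4] -12.8
[284.1 273.6] 3377 [604.8  73.4] [70.2 26.5] -13.2
114.95179010766203
[353.5 202.8] 1503 [672.8  30.7] [23.4 10.2] -12.8
[284.1 273.6] 3377 [650.1  62.9] [41.2 15.6] -13.2
```

View pics/w4.png

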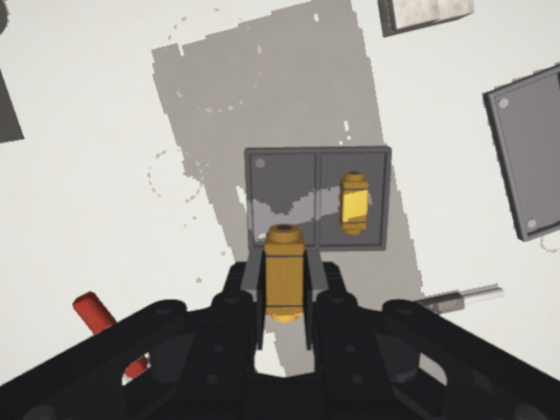

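The tray's fixed post is at (643.5,18.6), yaw -12.8°, which puts the bay centre at about (653.5,63.2). The held post is at (650.1,62.9), so I'll shift 3 mm along tool x and lower it.

jog_arm(
  increments="0.3 0 0.8 0 0 -0.003 -1; 0 0 1.5 0 0 0 -1; 0 0 1.7 0 0 0 -1; 0 0 1.7 0 0 0 -1; 0 0 1.5 0 0 0 -1; 0 0 1 0 0 0 -1; 0 0 0.6 0 0 0 -1; 0 0 0.2 0 0 0 -1",
)

```text
clock: 8.35
eef_pos: [653.2, 61.9, 17.9]
tcp_rot: [3.141, 0.001, -0.226]
contact_force: [-0.2, 1.4, -1.3]
opening: 0.168
```

jog_arm(
  increments="0 0 0 0 0 0 -1; 0 0 0 0 0 0 -1; 0 0 0.1 0 0 0 -1; 0 0 0 0 0 0 -1; 0 0 0.1 0 0 0 -1; 0 0 0 0 0 0 -1; 0 0 0 0 0 0 -1; 0 0 0 0 0 0 -1",
)

```text
clock: 9.15
eef_pos: [653.5, 61.9, 16.7]
tcp_rot: [3.142, 0.0, -0.226]
contact_force: [0.3, 0.3, -1.0]
opening: 0.168
```

jog_arm(
  increments="0 0 0.1 0 0 0 -1; 0 0 0 0 0 0 -1; 0 0 0.1 0 0 0 -1; 0 0 0 0 0 0 -1; 0 0 0.1 0 0 0 -1; 0 0 0 0 0 0 -1; 0 0 0 0 0 0 -1; 0 0 0 0 0 0 -1",
)

```text
clock: 9.95
eef_pos: [653.5, 61.9, 13.7]
tcp_rot: [-3.142, -0.0, -0.226]
contact_force: [0.7, -0.5, -0.5]
opening: 0.168
```

jog_arm(
  increments="0 0 0.1 0 0 0 -1; 0 0 0 0 0 0 -1; 0 0 0.1 0 0 0 -1; 0 0 0 0 0 0 -1; 0 0 0.05 0 0 0 -1; 0 0 0 0 0 0 -1; 0 0 0 0 0 0 -1; 0 0 0 0 0 0 -1",
)

```text
clock: 10.75
eef_pos: [653.7, 61.9, 13.2]
tcp_rot: [-3.141, -0.0, -0.226]
contact_force: [-6.4, -0.4, 18.5]
opening: 0.17
```

Contact: the post is on the bay floor. I'll ease off 1 mm, open to about 28 mm and rise.

jog_arm(
  increments="0 0 -0.1 0 0 0 -1; 0 0 0 0 0 0 -0.4; 0 0 0 0 0 0 -0.34; 0 0 0 0 0 0 -0.34; 0 0 0 0 0 0 -0.34; 0 0 0 0 0 0 -0.34; 0 0 -0.2 0 0 0 -0.34; 0 0 -0.4 0 0 0 -0.34",
)

```text
clock: 11.55
eef_pos: [653.3, 61.9, 18.0]
tcp_rot: [3.141, 0.001, -0.226]
contact_force: [-0.0, -0.9, -0.7]
opening: 0.332
```

jog_arm(
  increments="0 0 -1 0 0 0 -0.34; 0 0 -2 0 0 0 -0.34; 0 0 -2.5 0 0 0 -0.34; 0 0 -2.5 0 0 0 -0.34; 0 0 -2.5 0 0 0 -0.34; 0 0 -2 0 0 0 -0.34; 0 0 -1 0 0 0 -0.34; 0 0 -0.5 0 0 0 -0.34",
)

```text
clock: 12.35
eef_pos: [654.0, 62.0, 159.7]
tcp_rot: [-3.141, -0.002, -0.226]
contact_force: [0.2, -0.8, -0.4]
opening: 0.327
```

```bash
python3 - <<'E'
from h import *
from rig import r
s=r.sense(); c=r.camera_info("wrist"); im=r.grab_frame("wrist"); cv2.imwrite("pics/w5.png",cv2.cvtColor(im,cv2.COLOR_RGB2BGR))
print(s["clock"],s["eef_pos"],s["tcp_rot"],s["opening"],s["contact_force"])
for o in posts(c,im,20,amin=100): print(*o)
plan([653.7,61.9,s["eef_pos"][2]],-.226,[475,24.3,140],.388,8,-.34)
E
```

```text
12.35 [654.01720574  61.97219755 159.73381874] [-3.14095444e+00 -1.82994875e-03 -2.26237778e-01] 0.32654839360782373 [ 0.24531088 -0.82857796 -0.44221954]
[551.1 124.2] 1374 [ 652.6 -141.6] [69.6 16.3] -2.2
[342.1 191.7] 994 [643.2  18.3] [40.2 16.5] -11.0
[284.4 193.6] 936 [651.7  62.8] [40.1 15. ] -13.0
-2.07 0.96 0.25 0 0 -0.0767 -0.34; -2.14 0.8 0.25 0 0 -0.0767 -0.34; -2.19 0.63 0.25 0 0 -0.0767 -0.34; -2.24 0.46 0.24 0 0 -0.0767 -0.34; -2.26 0.29 0.25 0 0 -0.0767 -0.34; -2.28 0.11 0.24 0 0 -0.0767 -0.34; -2.28 -0.06 0.25 0 0 -0.0767 -0.34; -2.27 -0.24 0.24 0 0 -0.0767 -0.34
end [475.   24.3 140. ] 0.3876
```

View pics/w5.png

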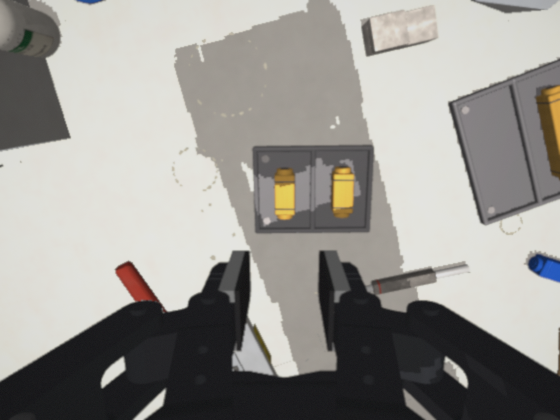

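The short post lies flat in its bay at (284,194), parallel to the fixed post at (342,192). Next is the long post.

jog_arm(
  increments="-2.07 0.96 0.25 0 0 -0.0767 -0.34; -2.14 0.8 0.25 0 0 -0.0767 -0.34; -2.19 0.63 0.25 0 0 -0.0767 -0.34; -2.24 0.46 0.24 0 0 -0.0767 -0.34; -2.26 0.29 0.25 0 0 -0.0767 -0.34; -2.28 0.11 0.24 0 0 -0.0767 -0.34; -2.28 -0.06 0.25 0 0 -0.0767 -0.34; -2.27 -0.24 0.24 0 0 -0.0767 -0.34",
)

```text
clock: 13.2
eef_pos: [473.1, 24.2, 137.4]
tcp_rot: [-3.141, 0.002, 0.391]
contact_force: [0.4, 0.6, -0.8]
opening: 0.332
```

jog_arm(
  increments="0 0 0 0 0 0 -0.3; 0 0 0 0 0 0 -0.3; 0 0 0 0 0 0 -0.3; 0 0 0 0 0 0 -0.3; 0 0 0 0 0 0 -0.3; 0 0 0 0 0 0 -0.3; 0 0 0 0 0 0 -0.3; 0 0 0 0 0 0 -0.3",
)

```text
clock: 14.0
eef_pos: [474.9, 24.4, 138.5]
tcp_rot: [-3.142, -0.0, 0.387]
contact_force: [-0.9, -0.2, 0.1]
opening: 0.35
```

```bash
python3 - <<'E'
from h import *
from rig import r
s=r.sense(); c=r.camera_info("wrist"); im=r.grab_frame("wrist"); cv2.imwrite("pics/w6.png",cv2.cvtColor(im,cv2.COLOR_RGB2BGR))
print(s["clock"],s["eef_pos"],s["tcp_rot"],s["opening"],s["contact_force"])
for o in posts(c,im,16,amin=100): print(*o)
E
```

```text
14.0 [474.91398769  24.39552228 138.48574386] [-3.14158825e+00 -1.03535076e-05  3.87311381e-01] 0.3495823913388882 [-0.92012773 -0.20705074  0.07703927]
[189.   93.5] 121 [517.3 113.1] [35.7  1.5] 10.1
[282.6 194.5] 1882 [474.5  26.2] [74.1 14.7] 21.7
```

View pics/w6.png

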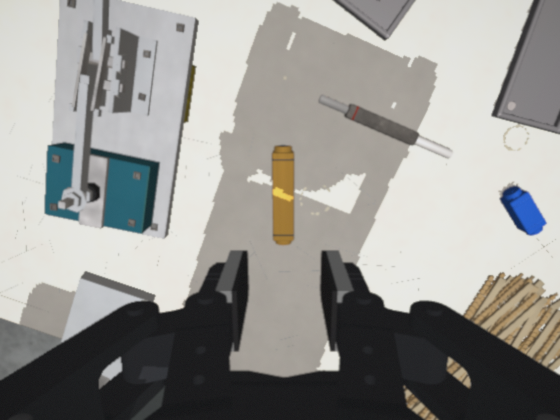

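jog_arm(
  increments="0 -0.12 1 0 0 0 -0.3; 0 0 2 0 0 0 -0.3; 0 0 2.4 0 0 0 -0.3; 0 0 2.4 0 0 0 -0.3; 0 0 2.4 0 0 0 -0.3; 0 0 1.6 0 0 0 -0.3; 0 0 0.9 0 0 0 -0.3; 0 0 0.5 0 0 0 -0.3",
)

```text
clock: 14.85
eef_pos: [473.8, 25.5, 5.5]
tcp_rot: [-3.141, 0.001, 0.387]
contact_force: [-0.5, 0.0, -0.4]
opening: 0.355
```

jog_arm(
  increments="0 0 0 0 0 0 -0.3; 0 0 0 0 0 0 -1; 0 0 0 0 0 0 -1; 0 0 0 0 0 0 -1; 0 0 0 0 0 0 -1; 0 0 0 0 0 0 -1; 0 0 0 0 0 0 -1; 0 0 0 0 0 0 -1",
  squeeze=45,
)

```text
clock: 15.65
eef_pos: [474.9, 25.5, 7.1]
tcp_rot: [3.141, -0.001, 0.387]
contact_force: [-0.5, 0.6, 6.4]
opening: 0.171
```

jog_arm(
  increments="0 0 -0.5 0 0 0 -1; 0 0 -1 0 0 0 -1; 0 0 -1.5 0 0 0 -1; 0 0 -2 0 0 0 -1; 0 0 -2 0 0 0 -1; 0 0 -1.5 0 0 0 -1; 0 0 -1 0 0 0 -1; 0 0 -0.5 0 0 0 -1",
)

```text
clock: 16.45
eef_pos: [474.8, 25.5, 107.7]
tcp_rot: [3.141, -0.001, 0.387]
contact_force: [0.3, -0.6, -1.8]
opening: 0.172
```

```bash
python3 - <<'E'
from h import *
from rig import r
s=r.sense(); c=r.camera_info("wrist"); im=r.grab_frame("wrist"); cv2.imwrite("pics/w7.png",cv2.cvtColor(im,cv2.COLOR_RGB2BGR))
print(s["clock"],s["eef_pos"],s["tcp_rot"],s["opening"],s["contact_force"])
for o in posts(c,im,s["eef_pos"][2]+8,amin=100): print(*o)
plan(s["eef_pos"],.387,[643.5,-109.5,150],.152,12,-1)
E
```

```text
16.45 [474.80308857  25.50601742 107.71096878] [ 3.14108197e+00 -1.46036571e-03  3.87425971e-01] 0.17216362848167382 [ 0.32311403 -0.58897859 -1.75947802]
[178.8  92.4] 219 [525.1  86.8] [21.3  1.2] 10.1
[283.9 269. ] 6476 [474.7  26.8] [75.3 16. ] 22.2
0.88 1.57 -0.35 0 0 0.0196 -1; 0.91 1.56 -0.35 0 0 0.0196 -1; 0.94 1.54 -0.35 0 0 0.0196 -1; 0.97 1.52 -0.35 0 0 0.0196 -1; 1 1.5 -0.35 0 0 0.0196 -1; 1.03 1.48 -0.35 0 0 0.0196 -1; 1.05 1.46 -0.35 0 0 0.0196 -1; 1.08 1.44 -0.36 0 0 0.0196 -1; 1.11 1.41 -0.35 0 0 0.0196 -1; 1.14 1.39 -0.36 0 0 0.0196 -1; 1.16 1.37 -0.35 0 0 0.0196 -1; 1.2 1.35 -0.36 0 0 0.0196 -1
end [ 643.5 -109.5  150. ] 0.1518
```

View pics/w7.png

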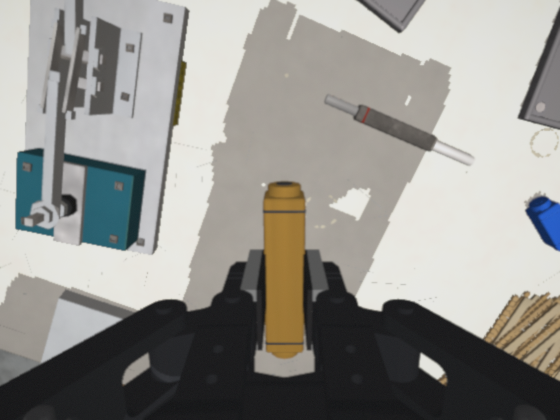

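The long post is held, measuring 75 x 16 mm at (284,269). Carrying it to the long tray.

jog_arm(
  increments="0.88 1.57 -0.35 0 0 0.0196 -1; 0.91 1.56 -0.35 0 0 0.0196 -1; 0.94 1.54 -0.35 0 0 0.0196 -1; 0.97 1.52 -0.35 0 0 0.0196 -1; 1 1.5 -0.35 0 0 0.0196 -1; 1.03 1.48 -0.35 0 0 0.0196 -1; 1.05 1.46 -0.35 0 0 0.0196 -1; 1.08 1.44 -0.36 0 0 0.0196 -1",
)

```text
clock: 17.3
eef_pos: [586.9, -65.0, 133.7]
tcp_rot: [-3.141, 0.002, 0.23]
contact_force: [0.4, 0.7, -1.2]
opening: 0.171
```

jog_arm(
  increments="1.11 1.41 -0.35 0 0 0.0196 -1; 1.14 1.39 -0.36 0 0 0.0196 -1; 1.16 1.37 -0.35 0 0 0.0196 -1; 1.2 1.35 -0.36 0 0 0.0196 -1; 0 0 0 0 0 0 -1; 0 0 0 0 0 0 -1; 0 0 0 0 0 0 -1; 0 0 0 0 0 0 -1",
)

```text
clock: 18.1
eef_pos: [642.3, -108.9, 148.3]
tcp_rot: [-3.141, 0.001, 0.153]
contact_force: [0.2, -0.7, -1.0]
opening: 0.171
```

```bash
python3 - <<'E'
from h import *
from rig import r
s=r.sense(); c=r.camera_info("wrist"); im=r.grab_frame("wrist"); cv2.imwrite("pics/w8.png",cv2.cvtColor(im,cv2.COLOR_RGB2BGR))
print(s["clock"],s["eef_pos"],s["tcp_rot"],s["opening"],s["contact_force"])
for z in(20,s["eef_pos"][2]+8):
  print(z)
  for o in posts(c,im,z,amin=100): print(*o)
E
```

```text
18.1 [ 642.31567386 -108.9201339   148.31809668] [-3.14114191e+00  1.16211788e-03  1.52794481e-01] 0.1712236100704749 [ 0.23903557 -0.67964308 -1.04831215]
20
[ 59.2 147. ] 1460 [652.2  59.5] [41.5 21.6] -12.5
[118.8 168. ] 1283 [643.3  15.7] [41.2 19.5] -12.0
[346.7 191.9] 2069 [ 649.7 -154.2] [74.7 16.9] 8.7
[283.9 269.2] 6531 [ 575.7 -118.1] [152.5  33.1] 8.7
[  4.9 295.4] 362 [524. 106.] [40.9  9.9] 10.1
156.31809668171525
[ 59.2 147. ] 1460 [680.2 -19.6] [20.6 10.8] -12.5
[118.8 168. ] 1283 [675.8 -41.4] [20.5  9.7] -12.0
[346.7 191.9] 2069 [ 679. -126.] [37.2  8.4] 8.7
[283.9 269.2] 6531 [ 642.1 -108. ] [75.9 16.5] 8.7
[  4.9 295.4] 362 [616.4   3.6] [20.3  4.9] 10.1
```

View pics/w8.png

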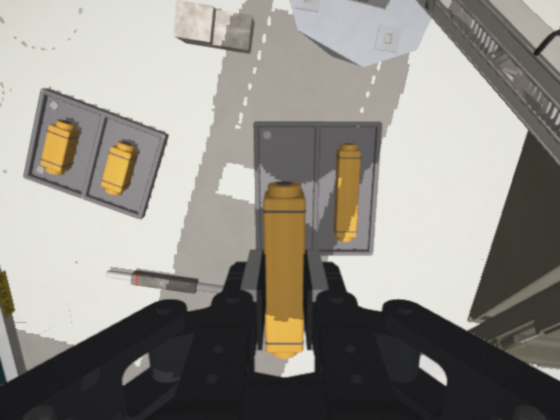

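The fixed long post is at (347,192), world (649.7,-154.2), yaw 8.7°, so the bay centre is (642.7,-108.7). The held post is at (642.1,-108.0), within 1 mm, and the lamp arm at upper right is clear. Lowering.

jog_arm(
  increments="0.05 0.05 1 0 0 0 -1; 0 0 2 0 0 0 -1; 0 0 2.4 0 0 0 -1; 0 0 2.4 0 0 0 -1; 0 0 2.4 0 0 0 -1; 0 0 1.6 0 0 0 -1; 0 0 0.9 0 0 0 -1; 0 0 0.4 0 0 0 -1",
)

```text
clock: 18.95
eef_pos: [643.4, -109.8, 16.9]
tcp_rot: [-3.141, 0.001, 0.152]
contact_force: [1.5, -0.9, -1.4]
opening: 0.171
```

jog_arm(
  increments="0 0 0 0 0 0 -1; 0 0 0.1 0 0 0 -1; 0 0 0 0 0 0 -1; 0 0 0.1 0 0 0 -1; 0 0 0 0 0 0 -1; 0 0 0 0 0 0 -1; 0 0 0 0 0 0 -1; 0 0 0 0 0 0 -1",
)

```text
clock: 19.75
eef_pos: [643.8, -109.9, 15.8]
tcp_rot: [-3.142, -0.0, 0.152]
contact_force: [-0.3, -0.5, -2.1]
opening: 0.171
```

jog_arm(
  increments="0 0 0.1 0 0 0 -1; 0 0 0 0 0 0 -1; 0 0 0.1 0 0 0 -1; 0 0 0 0 0 0 -1; 0 0 0.1 0 0 0 -1; 0 0 0 0 0 0 -1; 0 0 0 0 0 0 -1; 0 0 0 0 0 0 -1",
)

```text
clock: 20.55
eef_pos: [643.8, -109.9, 12.8]
tcp_rot: [3.142, -0.0, 0.152]
contact_force: [-0.3, -0.9, -1.1]
opening: 0.17
```

jog_arm(
  increments="0 0 0.1 0 0 0 -1; 0 0 0 0 0 0 -1; 0 0 0 0 0 0 -1; 0 0 0 0 0 0 -1; 0 0 0 0 0 0 -1; 0 0 0 0 0 0 -1; 0 0 0 0 0 0 -1; 0 0 0 0 0 0 -1",
)

```text
clock: 21.35
eef_pos: [643.7, -109.9, 11.8]
tcp_rot: [3.142, -0.0, 0.152]
contact_force: [0.2, 0.3, -1.7]
opening: 0.173
```

jog_arm(
  increments="0 0 0.1 0 0 0 -1; 0 0 0 0 0 0 -1; 0 0 0 0 0 0 -1; 0 0 0 0 0 0 -1; 0 0 0 0 0 0 -1; 0 0 0 0 0 0 -1; 0 0 0 0 0 0 -1; 0 0 0 0 0 0 -1",
)

```text
clock: 22.15
eef_pos: [643.8, -109.9, 11.2]
tcp_rot: [3.142, -0.0, 0.152]
contact_force: [-1.4, 1.0, 6.2]
opening: 0.167
```

Contact at 6 N. Releasing and rising.

jog_arm(
  increments="0 0 0 0 0 0 -0.5; 0 0 0 0 0 0 -0.34; 0 0 0 0 0 0 -0.34; 0 0 0 0 0 0 -0.34; 0 0 0 0 0 0 -0.34; 0 0 -0.2 0 0 0 -0.34; 0 0 -0.4 0 0 0 -0.34; 0 0 -0.8 0 0 0 -0.34",
)

```text
clock: 22.95
eef_pos: [643.4, -109.8, 24.8]
tcp_rot: [-3.141, 0.001, 0.152]
contact_force: [-0.1, 0.5, -0.5]
opening: 0.331
```

jog_arm(
  increments="0 0 -1.5 0 0 0 -0.34; 0 0 -2.5 0 0 0 -0.34; 0 0 -3 0 0 0 -0.34; 0 0 -3 0 0 0 -0.34; 0 0 -2.5 0 0 0 -0.34; 0 0 -1.5 0 0 0 -0.34; 0 0 -0.5 0 0 0 -0.34; 0 0 0 0 0 0 -0.34",
)

```text
clock: 23.75
eef_pos: [643.9, -109.9, 170.4]
tcp_rot: [3.141, -0.001, 0.152]
contact_force: [0.8, 0.1, -0.2]
opening: 0.328
```

```bash
python3 - <<'E'
from h import *
from rig import r
s=r.sense(); c=r.camera_info("wrist"); im=r.grab_frame("wrist"); cv2.imwrite("pics/w9.png",cv2.cvtColor(im,cv2.COLOR_RGB2BGR))
print(s["clock"],s["eef_pos"],s["tcp_rot"],s["opening"],s["contact_force"])
for o in posts(c,im,20,amin=100): print(*o)
E
```

```text
23.75 [ 643.90036313 -109.88859547  170.35417719] [ 3.14132143e+00 -8.97867187e-04  1.52179529e-01] 0.32826871863365176 [ 0.82518635  0.09002949 -0.1832595 ]
[ 73.6 146.1] 1226 [652.1  59.8] [41.4 21.1] -12.3
[128.8 165.5] 1086 [643.2  15.9] [40.8 19. ] -12.0
[284.  187.3] 1661 [ 643.5 -109.1] [73.5 14.9] 8.7
[340.7 187.8] 1768 [ 649.6 -154.3] [73.6 16.6] 8.7
[ 20.  283.4] 367 [524.1 106.3] [40.4  8.6] 10.0
```

View pics/w9.png

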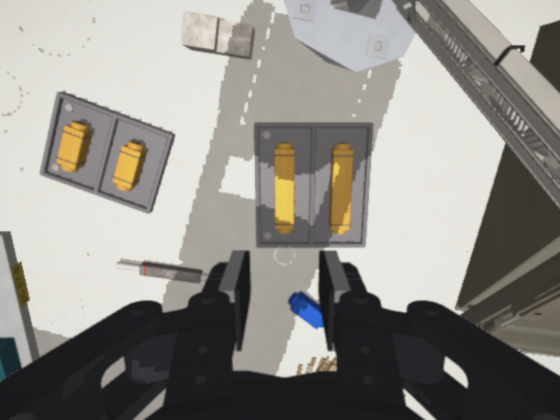

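Both posts lie flat in their bays and parallel to the fixed posts: long at (284,187), short at (74,146). The arm is clear and holding still, so I'm handing in.

```bash
python3 - <<'E'
from rig import r
s=r.sense(); print(s["clock"],abs(s["qvel"]).max()); print(r.sign_off())
E
```

```text
23.8 0.020176491243561412
the job is handed in; nothing more can be done
None
```

Both brass posts are sorted: the short one is in the short tray's empty bay and the long one in the long tray's. I handed the job in at 23.8 s of the 54 s allowed, and the blue look-alike was not touched.

**Last checks, from the wrist camera after release:**

| Post | Centre (mm) | Bay centre worked out from the fixed post (mm) | Direction | Fixed post's direction |
|---|---|---|---|---|
| Short | (651.7, 62.8) | (653.5, 63.2) | -13.0° | -11 to -13° |
| Long | (643.5, -109.1) | (642.7, -108.7) | 8.7° | 8.7° |

- **Contact and clearance:** The highest wrist force at the end of any move was about 18 N, when the short post met its bay floor. The gripper ended at 170 mm, touching nothing.
- **Disagreements:** The last frame reads the short post about 3 mm off in y, because it is near the edge of the picture. I never measured the lamp's height exactly (its elbow came out at about 315 mm), so I crossed at 500 mm as the task said.

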